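Hang the long bin on the slatted stand

TASK

Hang the longer of the two steel bins on the wooden slatted stand, in the topmost gap between its slats: tilt the bin's front up, put the tongue of its back plate through the gap, then swing the bin down so that the tongue sits behind the top slat and the back plate lies against the slats. Leave the bin hanging there by itself, square to the stand, level and about in the middle of its width, and leave the shorter bin where it is.

Things in the scene. Friction and masses are not known exactly. Their poses are not given: they have to be found in the camera images.
- long_bin_centre (a point): Centre of the long steel bin (to hang): open box (all in mm) 110 long (x), 50 wide (y), 56 high, walls 3, front wall 40 high, 0.2 kg; starts flat on the worktop, this point 28 above its underside. x points from its front to its back plate, y across (grip the two long walls), z up. Plate: x = 51 to 55 from here, 84 high, with a hooked tongue on top.
- long_bin_notch (a point): Inner corner of the long bin's plate and tongue, 55 mm behind (x) and 52 mm above (z) long_bin_centre, same axes. From here a run 4 thick, 40 wide goes back 18 (this is its underside); at its end a leg 4 thick rises, slanting back 15 deg, to 56 above this point. Between plate and leg: 14 for the 8 mm slat. Hung, this corner sits on the front top edge of the slat below the gap.
- long_bin_tip (a point): Middle of the top edge of the long bin's tongue: 86 mm behind (x) and 108 mm above (z) long_bin_centre, same axes.
- short_bin_centre (a point): Centre of the short steel bin (leave alone): same width, height and tongue as the long one but only 60 mm long; this point 28 mm above its underside, same axes. It stands on the worktop beside the long bin.
- top_gap (a point): On fixed wooden slatted stand (mm: 300 wide, 236 high): middle of the front top edge of the slat below the topmost gap, 170 above worktop. x level through the gap, away from the robot, y along the slats, z up. Slats 8 thick (x 0 to 8), 30 high; gaps 36 high: this one z 0 to 36. Behind is 60 open but for posts beyond y +-130. Tongue enters with the bin's front raised 40 deg; under 15 it jams.
Things that resemble listed ones, but are neither listed nor needed, are in the scene too. Leave any purple look-alike of the part that bears long_bin_centre alone.

How it is judged:
On the way:
1. the long bin's tongue reaches through the topmost gap while the bin's front is tilted up (at least 9 deg) (x of long_bin_tip in the frame of top_gap above 0.01 m and z of long_bin_tip in the frame of top_gap between -0.01 and 0.07 m and angle between long_bin_centre's own z axis and vertical above 0.157 rad), for 0.1 s.
At the end, for the whole second after the job is handed in: The long bin hangs alone in the topmost gap: tongue behind the top slat, plate on the slats (centre 45 to 75 mm before the slats' front, 38 to 70 mm below the gap's lower edge), within 80 mm of the stand's middle, tilted under 11 deg, square within 15 deg (x of long_bin_tip in the frame of top_gap above 0.01 m and z of long_bin_tip in the frame of top_gap above 0.04 m and x of long_bin_centre in the frame of top_gap between -0.075 and -0.045 m and z of long_bin_centre in the frame of top_gap between -0.07 and -0.038 m and y of long_bin_centre in the frame of top_gap between -0.08 and 0.08 m and angle between long_bin_centre's own z axis and vertical below 0.2 rad and angle between the x axis of long_bin_centre and the x axis of top_gap, either way round below 0.26 rad); the robot touches nothing.
It fails at once if the short bin is moved more than 40 mm (distance of short_bin_centre from where it was at the start of the episode above 0.04 m).
It also fails if it takes over 48 s, if anything falls off the work surface, if the arm or the gripper's body presses on something with over 40 N, if the wrist force passes 120 N, or if a joint passes its speed limit or range.

ROBOT

A 7-joint arm with a two-finger parallel gripper is mounted at the origin on a cart in front of the work surface, level with it; the furniture and walls round the work are solid. World frame = base frame: x ahead of the robot, y to its left, z up, the work surface at z = 0. Lengths are in m, angles in rad, forces in N, time in s.
With the tool pointing down it reaches from about 0.35 to 0.9 m from the base axis. Payload 8.1 kg.
Tool frame: the origin (TCP) lies at the centre of the arm's flange, where the gripper is bolted on; the fingertips stand 178 mm ahead of it and the grasp point (between the pads) lies 159 mm ahead of it; z points along the fingers, y is the direction in which the jaws open and shut (so a half turn about z gives the same grasp; the last joint's range is limited). The gripper opens to 92 mm and grips with 3 to 60 N. Pads are 19 mm wide; open, the fingers measure 130 mm over their backs; the gripper's body (75 mm by 190 mm) begins 47 mm behind the grasp point.
Start: joints at [-1.286, 0.434, 0.025, 1.573, -0.012, 1.134, -0.075], TCP at [0.236, 0.579, 0.405] pointing down, gripper open.
Joint ranges: [-2.62, 2.62], [-0.44, 2.09], [-1.27, 1.32], [0.08, 2.57], [-1.32, 4.46], [0.12, 2], [-2.74, 2.74]. Speed limits (rad/s): [2.22, 2.22, 3.01, 3.01, 3.14, 3.14, 3.14].

INTERFACE

Orientations are given as a rotation vector (axis times angle).
In Python, from cell import arm gives the robot as it stands. The module is installed in compiled form; this text tells all that it offers.
- The arm moves only by the tool move_arm, never from a script. Its argument "steps" is a list of rows, each a list of 4 numbers: the shift along the tool's x, y, z in mm, then the turn about the tool's z in rad. In form: [[x, y, z, twist], ...]. A call has 1 to 20 rows; each row is the pose to reach, as a shift and turn from the pose commanded when the call began, along the tool's axes at that moment; what a row does not reach only later rows make up. A row lasts 1/8 s, in which the tool goes at most 62.5 mm and 10.7 degrees, less where a joint would pass 70% of its speed; a pose out of reach is approached as far as the arm can. A call with a gripper value outside its range is refused whole. "grip" is the finger opening in mm, from 0 to 91.8, set as the call begins (left out, the last holds). The fingers move at their own pace and stop on an object; "grip_force" is the grip in N (left out, the last holds). Time passes only in rows, so rows that repeat a pose let the fingers close. It gives the time, the measured TCP pose, the force and the opening at its end, in the units of the state.
- arm.observe(): the state, without advancing time (a new reading comes with each control period).
- arm.get_image(name): name is "scene" or "top" or "wrist"; returns the picture (480x640x3 uint8, red, green, blue); there is no depth.
- arm.camera_info(name): a dict with "mtx" (3x3 intrinsics, pixels), "pose" (4x4, takes a point from camera to world coordinates); the wrist camera has in their place "T_tool_cam" (4x4, takes a point from camera to tool coordinates, whose origin is the TCP and whose axes are the flange's). Camera axes: x right, y down, z forward; pixel columns grow to the right and rows downward; lengths in m; the calibration is good to about 2 mm. A picture is of the moment at which its call begins: read the wrist's pose just before it. camera_info takes no time and is no camera call.
- arm.sign_off(): hands the job in, once; it reports no verdict.
The state is a dict: "clock": time; "joints": joint angles; "dq": joint speeds; "joint_efforts": joint torques, N m; "position": TCP position; "ee_rot": TCP orientation; "force": force on the tool from outside, world axes, zero at the start; "ft_torque": the same for the moment, N m; "width": opening from 0.0 (shut) to 1.0 (fully open).
Only numpy, scipy, OpenCV 4.12 (cv2) and the standard library are available. Lean on these libraries where they do the work, as an engineer would, in place of code of your own. Each camera call takes 0.05 s, during which the arm holds its last target.

## Working session

There is one attempt and no reset: what is moved stays moved. The work goes in short steps, Python scripts to look and compute and a tool call to move; the robot and the scene stay as the last step left them, time stands still between calls to the robot, and variables do not carry over. Pictures are saved under pics/ and viewed, and the job is handed in when it is done.

Besides the shell and the picture viewer there is one more tool, called after "Request:" as name(argument=value, ...), one argument or row to a line, values as JSON. move_arm: Moves the arm, as the interface text tells. Its arguments: {"type":"object","properties":{"steps":{"type":"array"},"grip":{"type":"number"},"grip_force":{"type":"number"}},"required":["steps"]}

```bash
mkdir -p pics; ls; python3 - <<'E'
from cell import arm
import cv2,numpy as np
print(arm.observe())
for n in ["scene","top","wrist"]:
    i=arm.camera_info(n); print(n,{k:np.round(v,4).tolist() if hasattr(v,'shape') or isinstance(v,list) else v for k,v in i.items()})
    cv2.imwrite(f"pics/{n}0.png",arm.get_image(n)[:,:,::-1])
E
```

```text
pics
{'clock': 0.0, 'joints': array([-1.28561472,  0.43524041,  0.02496997,  1.5741022 , -0.01159774,
        1.13401674, -0.07509333]), 'dq': array([-0.00026205, -0.0007461 ,  0.00090449,  0.00174935, -0.00034227,
       -0.00046096, -0.00062884]), 'joint_efforts': array([ 7.37540031e-04, -6.67849302e+01,  9.85478573e-01, -3.14454246e+01,
       -6.05546334e-02,  4.30577353e-02,  1.70565631e-04]), 'position': array([0.23627434, 0.57836368, 0.40393192]), 'ee_rot': array([-6.05376049e-01, -3.08254338e+00,  2.53388571e-03]), 'force': array([-0.0167167 , -0.25014495, -0.10239538]), 'ft_torque': array([ 0.04607788, -0.03425592, -0.03383135]), 'width': 0.9995482824989608}
scene {'mtx': [[447.1624, 0.0, 326.6172], [0.0, 447.1624, 243.4794], [0.0, 0.0, 1.0]], 'pose': [[0.7594, -0.3281, 0.5619, 0.0404], [-0.6507, -0.3906, 0.6512, -0.6278], [0.0058, -0.8601, -0.51, 0.5485], [0.0, 0.0, 0.0, 1.0]]}
top {'mtx': [[435.7438, 0.0, 325.7574], [0.0, 435.7438, 242.4562], [0.0, 0.0, 1.0]], 'pose': [[0.1221, -0.9609, 0.2485, 0.3297], [-0.9925, -0.1195, 0.0257, -0.0601], [0.005, -0.2498, -0.9683, 0.9819], [0.0, 0.0, 0.0, 1.0]]}
wrist {'mtx': [[383.8704, 0.0, 317.251], [0.0, 383.8704, 239.2312], [0.0, 0.0, 1.0]], 'T_tool_cam': [[0.0009, -0.954, -0.2998, 0.0823], [1.0, 0.0006, 0.001, -0.0008], [-0.0008, -0.2998, 0.954, 0.0209], [0.0, 0.0, 0.0, 1.0]]}
```

View pics/scene0.png

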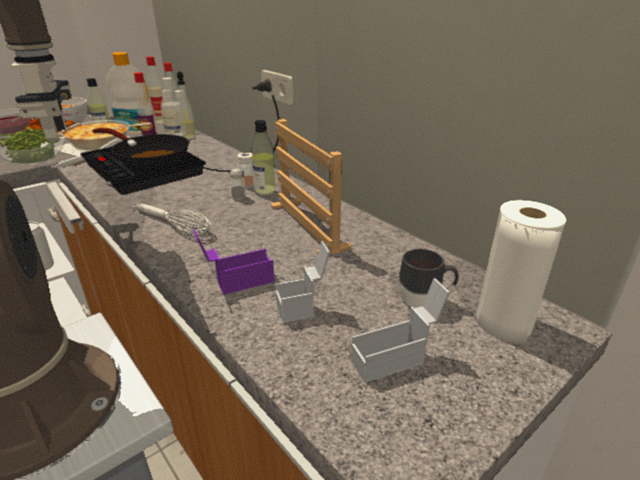

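View pics/top0.png

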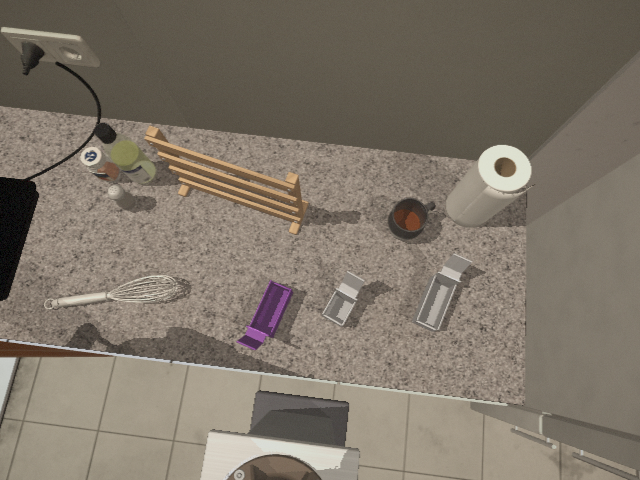

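View pics/wrist0.png

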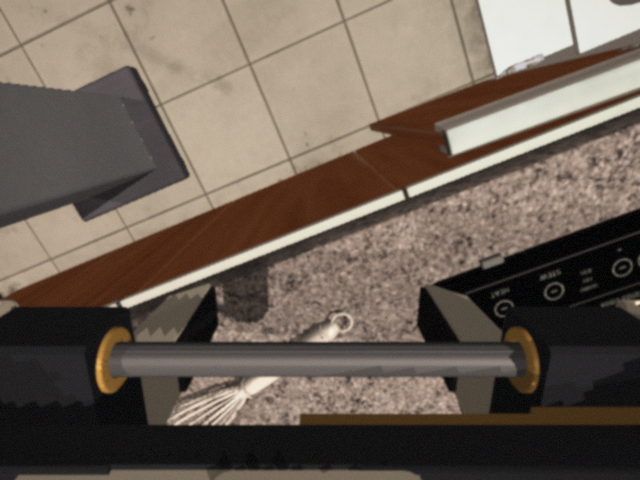

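Three bins are visible in the top view. The purple one at (267,315) is the look-alike, to be left alone. The grey one at (343,300) is short, so that is the short bin. The grey one at (440,295) is visibly longer, so it is the target. I'll confirm this with enlarged crops.

```bash
python3 - <<'E'
import cv2,numpy as np
t=cv2.imread("pics/top0.png"); 
cv2.imwrite("pics/c_bins.png",cv2.resize(t[245:345,310:480],None,fx=4.6,fy=4.6,interpolation=cv2.INTER_CUBIC))
cv2.imwrite("pics/c_stand.png",cv2.resize(t[115:245,135:325],None,fx=4.2,fy=4.2,interpolation=cv2.INTER_CUBIC))
s=cv2.imread("pics/scene0.png")
cv2.imwrite("pics/c_sbin.png",cv2.resize(s[270:385,340:455],None,fx=5,fy=5,interpolation=cv2.INTER_CUBIC))
cv2.imwrite("pics/c_sstand.png",cv2.resize(s[110:260,260:360],None,fx=4,fy=4,interpolation=cv2.INTER_CUBIC))
E
```

```text
(no output)
```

View pics/c_bins.png

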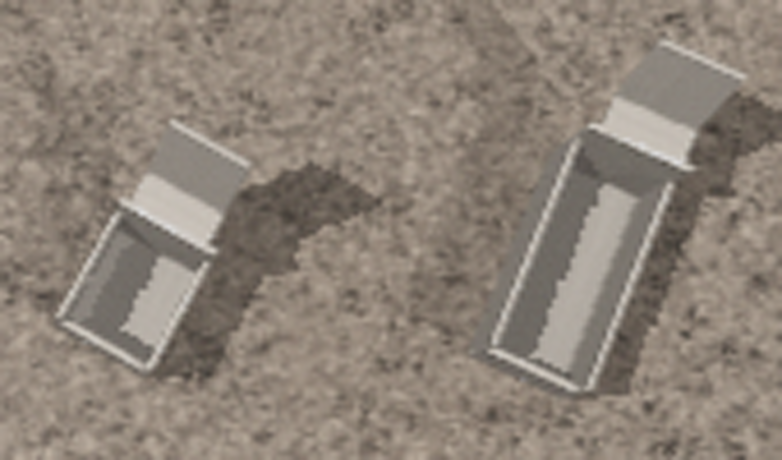

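View pics/c_stand.png

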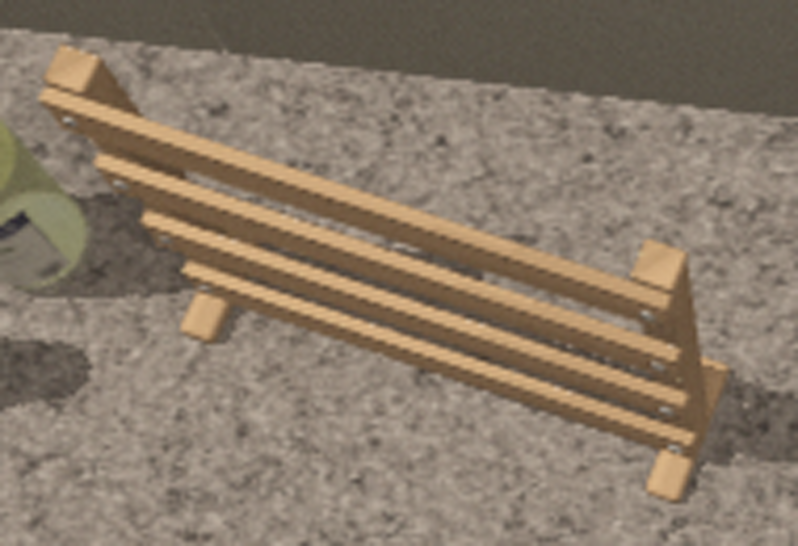

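View pics/c_sbin.png

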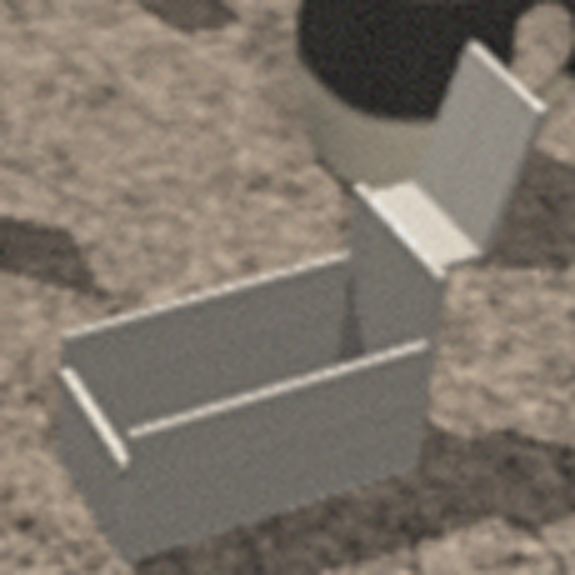

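View pics/c_sstand.png

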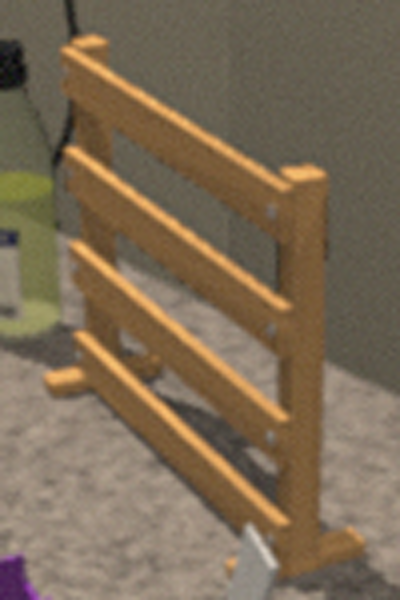

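```bash
cat > h.py <<'E'
import numpy as np
from scipy.optimize import least_squares
from scipy.spatial.transform import Rotation as Rn
from cell import arm
def proj(n,P,pose=None):
    i=arm.camera_info(n); T=np.array(i["pose"]) if pose is None else pose
    P=np.atleast_2d(P); c=(P-T[:3,3])@T[:3,:3]; u=c@np.array(i["mtx"]).T
    return u[:,:2]/u[:,2:]
def fit(obs,x0):
    # obs: list (cam, px, local pt with world z); planar pose x,y,yaw
    def res(p):
        c,s=np.cos(p[2]),np.sin(p[2]); r=[]
        for n,px,l in obs:
            r+=list(proj(n,[p[0]+c*l[0]-s*l[1],p[1]+s*l[0]+c*l[1],l[2]])[0]-px)
        return np.array(r)
    o=least_squares(res,x0,loss='soft_l1'); return o.x,res(o.x).reshape(-1,2)
def C(sc,off,p): return np.array(p)/sc+np.array(off)+0.5/sc-0.5
E
python3 - <<'E'
from h import *
st=[];zs=[.236,.17,.104,.038]
for z,l,r in zip(zs,[(42,98),(97,173),(143,228),(185,275)],[(667,306),(678,358),(685,405),(692,443)]):
    st+=[("top",C(4.2,(135,115),l),(0,.15,z)),("top",C(4.2,(135,115),r),(0,-.15,z))]
for z,l,r in zip(zs,[(62,52),(66,152),(70,247),(76,338)],[(288,192),(288,312),(288,425),(288,528)]):
    st+=[("scene",C(4,(260,110),l),(0,.15,z)),("scene",C(4,(260,110),r),(0,-.15,z))]
p,r=fit(st,[.55,.2,0]);print("stand",p,np.degrees(p[2]));print(np.round(r,1).tolist())
T=lambda q:C(4.6,(310,245),q); S=lambda q:C(5,(340,270),q)
b=[("top",T((663,42)),(.086,.02,.136)),("top",T((745,77)),(.086,-.02,.136)),
("top",T((590,125)),(.053,.025,.084)),("top",T((692,168)),(.053,-.025,.084)),
("top",T((490,350)),(-.055,.025,.048)),("top",T((593,388)),(-.055,-.025,.056)),
("scene",S((475,42)),(.086,.02,.136)),("scene",S((545,105)),(.086,-.02,.136)),
("scene",S((358,187)),(.053,.025,.084)),("scene",S((440,275)),(.053,-.025,.084)),
("scene",S((65,338)),(-.055,.025,.056)),("scene",S((130,433)),(-.052,-.025,.056)),
("scene",S((65,372)),(-.055,.025,.04)),("scene",S((125,465)),(-.055,-.025,.04)),("scene",S((130,560)),(-.055,-.025,.0))]
p,r=fit(b,[.45,-.3,0]);print("bin",p,np.degrees(p[2]));print(np.round(r,1).tolist())
o=arm.observe();R=Rn.from_rotvec(o["ee_rot"]).as_matrix();print(np.round(R,3))
E
```

```text
stand [ 0.64816479  0.17466388 -0.20818589] -11.928172702261342
[[0.4, 0.7], [1.7, 0.0], [0.2, -1.5], [1.2, 0.1], [0.5, -1.0], [1.4, -0.4], [0.2, -0.4], [1.3, -0.1], [-1.4, -1.7], [-0.3, -0.9], [-1.0, -1.5], [-0.7, -0.9], [-0.7, -1.4], [-1.0, -1.2], [-1.0, -1.7], [-1.3, -0.9]]
bin [ 0.46917271 -0.28562518 -0.31243222] -17.901047507678193
[[-0.3, -1.0], [0.7, -0.3], [0.6, -0.5], [0.8, 0.2], [-0.5, -0.7], [0.1, 1.0], [-0.9, -0.6], [0.1, 0.6], [-0.1, -1.0], [0.7, 0.0], [-1.2, -1.3], [1.8, 0.1], [-1.5, -0.7], [0.5, 1.9], [-1.8, 1.2]]
[[-0.926  0.378 -0.   ]
 [ 0.378  0.926 -0.001]
 [-0.    -0.001 -1.   ]]
```

```bash
cat > plan.py <<'E'
import numpy as np,heapq
from scipy.spatial.distance import cdist
# bin outline points rel. notch (mm), slats
def box(x0,x1,z0,z1,n=1.5):
    X,Z=np.meshgrid(np.linspace(x0,x1,max(2,int((x1-x0)/n)+1)),np.linspace(z0,z1,max(2,int((z1-z0)/n)+1)));return np.c_[X.ravel(),Z.ravel()]
d=np.array([15,56])/np.hypot(15,56);n=np.array([d[1],-d[0]])
leg=np.array([np.array([16,0])+d*t+n*w for t in np.linspace(2,58,38) for w in(-2,0,2)])
P=np.vstack([box(-4,0,-80,4),box(0,18,0,4),leg,box(-110,-4,-80,-77)])
S=[(0,8,-30,0),(0,8,36,66),(0,8,-96,-66)]
def clear(x,z,th):
    c,s=np.cos(th),np.sin(th);Q=np.c_[P[:,0]*c+P[:,1]*s+x,-P[:,0]*s+P[:,1]*c+z]
    m=99
    for a,b,e,f in S:
        dx=np.maximum(np.maximum(a-Q[:,0],Q[:,0]-b),0);dz=np.maximum(np.maximum(e-Q[:,1],Q[:,1]-f),0)
        D=np.hypot(dx,dz);ins=np.minimum.reduce([Q[:,0]-a,b-Q[:,0],Q[:,1]-e,f-Q[:,1]])
        m=min(m,D.min()-max(0,ins.max()))
    return m
E
cat > run.py <<'E'
from plan import *
xs=np.arange(-80,9,2);zs=np.arange(-30,33,2);ts=np.radians(np.arange(0,61,4))
G=np.array([[[clear(x,z,t) for t in ts] for z in zs] for x in xs])
start=(0,15,10)
best={start:G[start]};pr={};h=[(-G[start],start)];done=set()
while h:
    v,k=heapq.heappop(h)
    if k in done: continue
    done.add(k)
    for dk in np.ndindex(3,3,3):
        q=tuple(np.array(k)+np.array(dk)-1)
        if any(a<0 or a>=b for a,b in zip(q,G.shape)) : continue
        w=min(-v,G[q])
        if w>best.get(q,-99): best[q]=w;pr[q]=k;heapq.heappush(h,(-w,q))
for tdeg in (4,8,12,16,20,24,28,32,36,40,44,48):
    t=tdeg//4; b=max(((best.get((i,j,t),-99),xs[i],zs[j]) for i in range(len(xs)) for j in range(len(zs)) if xs[i]>=-8))
    print(tdeg,b)
# per theta feasible range for straight-in
for t in range(8,16):
    # for each theta best z path in x,z only: report max clearance vs x
    print(int(np.degrees(ts[t])+.5),[(int(xs[i]),int(zs[G[i,:,t].argmax()]),round(G[i,:,t].max(),1)) for i in range(20,45,3)])
k=max((q for q in best if q[2]==1 and xs[q[0]]>=-4),key=lambda q:best[q]);path=[k]
while path[-1]!=start: path.append(pr[path[-1]])
for k in path[::-1][::2]: print(xs[k[0]],zs[k[1]],round(np.degrees(ts[k[2]])),round(G[k],1))
E
python3 run.py
python3 - <<'E'
from h import *
o=arm.observe();R=Rn.from_rotvec(o["ee_rot"]).as_matrix()
for w in [(.45,.2,.404),(.4406,-.2764,.30),(.4406,-.2764,.194)]: print(np.round(R.T@(np.array(w)-o["position"])*1000,1))
E
```

```text
4 (np.float64(6.976673984583338), np.int64(-6), np.int64(14))
8 (np.float64(8.183106664510325), np.int64(-6), np.int64(16))
12 (np.float64(9.204294591582705), np.int64(-6), np.int64(16))
16 (np.float64(10.72460427959082), np.int64(-6), np.int64(18))
20 (np.float64(11.454378123407762), np.int64(-6), np.int64(18))
24 (np.float64(11.454378123407762), np.int64(-4), np.int64(20))
28 (np.float64(11.454378123407762), np.int64(-4), np.int64(20))
32 (np.float64(11.454378123407762), np.int64(-8), np.int64(22))
36 (np.float64(11.419865458735483), np.int64(-8), np.int64(22))
40 (np.float64(10.429823025642293), np.int64(-6), np.int64(22))
44 (np.float64(10.344007316809407), np.int64(4), np.int64(20))
48 (np.float64(10.344007316809407), np.int64(6), np.int64(20))
32 [(-40, -2, np.float64(8.4)), (-34, 4, np.float64(8.2)), (-28, 10, np.float64(7.9)), (-22, 14, np.float64(7.8)), (-16, 20, np.float64(8.8)), (-10, 22, np.float64(11.4)), (-4, 20, np.float64(11.0)), (2, 20, np.float64(8.9)), (8, 24, np.float64(5.9))]
36 [(-40, 2, np.float64(9.3)), (-34, 8, np.float64(8.8)), (-28, 12, np.float64(9.5)), (-
[... 1469 characters left out ...]
at64(14.2)), (-34, 24, np.float64(14.2)), (-28, 26, np.float64(13.8)), (-22, 28, np.float64(13.4)), (-16, 28, np.float64(13.7)), (-10, 26, np.float64(9.7)), (-4, 24, np.float64(7.0)), (2, 22, np.float64(7.1)), (8, 20, np.float64(10.0))]
-80 0 40 24.1
-80 4 48 23.6
-80 8 52 22.8
-80 12 56 22.1
-80 16 60 21.7
-76 18 60 19.5
-72 18 60 17.2
-68 16 60 15.6
-64 18 60 14.9
-60 18 60 14.9
-56 18 60 14.4
-52 18 60 13.4
-48 20 60 14.3
-44 22 60 13.5
-40 22 60 14.2
-36 24 60 13.7
-32 22 56 13.7
-28 26 60 13.8
-24 26 60 13.9
-20 26 56 13.6
-16 28 56 13.2
-14 26 48 12.4
-12 24 40 11.8
-8 22 32 12.1
-6 20 24 12.6
-4 22 16 9.9
-4 24 8 7.1
[-341.  -269.5    0.5]
[-512.4 -714.   105. ]
[-512.4 -713.8  211. ]
```

Request:
move_arm(
  steps=[
    [-60,-45,0,0],
    [-120,-90,0,0],
    [-170,-135,0,0],
    [-230,-180,0,0],
    [-290,-225,0,-0.03],
    [-340,-270,0,-0.05],
    [-365,-320,0,-0.075],
    [-390,-370,0,-0.075],
    [-410,-420,0,-0.075],
    [-430,-470,0,-0.075],
    [-450,-520,0,-0.075],
    [-470,-570,0,-0.075],
    [-485,-620,0,-0.075],
    [-500,-670,30,-0.075],
    [-512,-700,50,-0.075],
    [-512,-714,70,-0.075],
    [-512,-714,80,-0.075],
    [-512,-714,80,-0.075],
    [-512,-714,80,-0.075],
  ],
  grip=91,
)

```text
clock: 2.52
position: [0.4409, -0.2752, 0.3254]
ee_rot: [0.487, 3.103, 0.0]
force: [0.6, 0.0, -0.3]
width: 0.99
```

```bash
python3 - <<'E'
from h import *
import cv2
o=arm.observe();R=Rn.from_rotvec(o["ee_rot"]).as_matrix();print(o["position"],o["joints"],np.round(R,3).tolist())
print(np.round(R.T@(np.array([.4406,-.2764,.194])-o["position"])*1000,1), np.degrees(np.arctan2(R[1,0],R[0,0])))
for n in ["wrist","scene"]: cv2.imwrite(f"pics/{n}1.png",arm.get_image(n)[:,:,::-1])
E
```

```text
[ 0.44092671 -0.27521466  0.32535409] [ 0.10185825  0.36793655  0.46412358  1.95557063 -0.2139924   0.86464366
  1.93831412] [[-0.952, 0.306, 0.001], [0.306, 0.952, 0.0], [-0.001, 0.0, -1.0]]
[ 1.000e-01 -1.300e+00  1.314e+02] 162.1650220174364
```

View pics/wrist1.png

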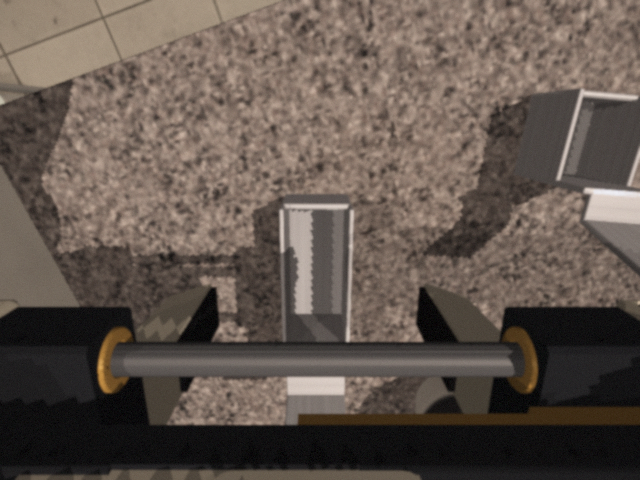

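View pics/scene1.png

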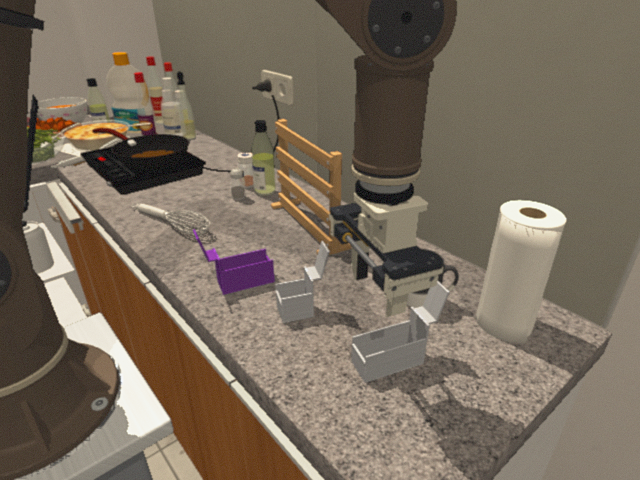

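The wrist view shows the long bin square to the jaws and centred, with its front wall at row 206, cols 283–349. I'll check the projected fit against it.

```bash
cat >> h.py <<'E'
def wpose(o=None):
    o=o or arm.observe();T=np.eye(4);T[:3,:3]=Rn.from_rotvec(o["ee_rot"]).as_matrix();T[:3,3]=o["position"]
    return T@np.array(arm.camera_info("wrist")["T_tool_cam"])
E
python3 - <<'E'
from h import *
p=[0.46917,-0.28563,-0.31243];c,s=np.cos(p[2]),np.sin(p[2])
for l in [(-.055,.025,.04),(-.055,-.025,.04),(-.055,.025,.056),(-.055,-.025,.056)]:
    print(l,proj("wrist",[p[0]+c*l[0]-s*l[1],p[1]+s*l[0]+c*l[1],l[2]],wpose()).round(1))
E
python3 -c "
import cv2;i=cv2.imread('pics/wrist1.png');cv2.imwrite('pics/w1c.png',cv2.resize(i[180:340,250:390],None,fx=5,fy=3.7))"
```

```text
(-0.055, 0.025, 0.04) [[352.1 203.8]]
(-0.055, -0.025, 0.04) [[280.9 203.7]]
(-0.055, 0.025, 0.056) [[354.3 209. ]]
(-0.055, -0.025, 0.056) [[278.8 208.8]]
```

View pics/w1c.png

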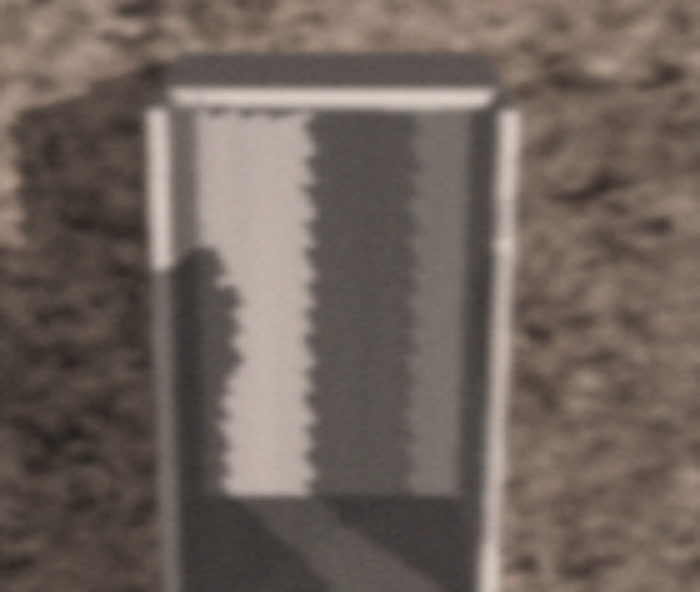

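The fit agrees to about 1 px (2 mm). Next I descend and close gently.

Request:
move_arm(
  steps=[
    [0,-1,40,0],
    [0,-1,80,0],
    [0,-1,110,0],
    [0,-1,130,0],
    [0,-1,130,0],
    [0,-1,130,0],
  ],
)

```text
clock: 3.38
position: [0.4405, -0.2771, 0.1957]
ee_rot: [0.489, 3.102, -0.0]
force: [0.1, 0.2, 0.2]
width: 0.989
```

Request:
move_arm(
  steps=[
    [0,0,0,0],
    [0,0,0,0],
    [0,0,0,0],
    [0,0,0,0],
    [0,0,0,0],
    [0,0,0,0],
    [0,0,0,0],
    [0,0,0,0],
  ],
  grip=30,
  grip_force=6,
)

```text
clock: 4.38
position: [0.44, -0.2769, 0.1948]
ee_rot: [0.489, 3.103, 0.0]
force: [-1.3, 0.9, 3.2]
width: 0.548
```

Request:
move_arm(
  steps=[
    [-3,0,-6,0],
    [-6,0,-12,0],
    [-9,0,-16,0],
    [-12,0,-21,0],
    [-16,0,-26,0],
    [-20,0,-30,0],
    [-24,0,-34,0],
    [-29,0,-38,0],
    [-34,0,-42,0],
    [-39,0,-45,0],
    [-45,0,-48,0],
    [-50,0,-50,0],
    [-50,0,-50,0],
    [-50,0,-50,0],
  ],
  grip_force=3,
)

```text
clock: 6.12
position: [0.4876, -0.2924, 0.2447]
ee_rot: [0.489, 3.103, -0.0]
force: [0.2, -0.5, 0.7]
width: 0.544
```

```bash
python3 - <<'E'
from h import *
import cv2
o=arm.observe();print(o["position"],o["force"],o["width"])
im=arm.get_image("scene")[:,:,::-1]
cv2.imwrite(f"pics/scene2.png",cv2.resize(im[230:400,330:480],None,fx=4,fy=3.5,interpolation=cv2.INTER_CUBIC))
E
```

```text
[ 0.48761441 -0.29238629  0.24474284] [ 0.23100836 -0.50199568  0.68312545] 0.5442592200605633
```

View pics/scene2.png

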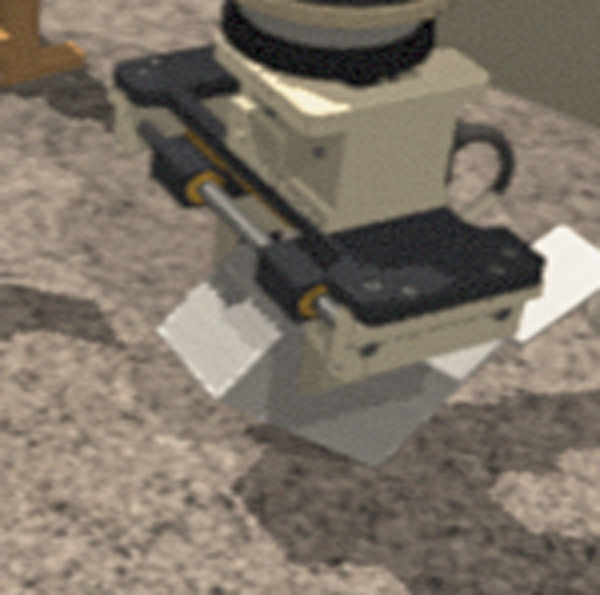

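Request:
move_arm(
  steps=[
    [0,0,0,0],
    [0,0,0,0],
    [0,0,0,0],
    [0,0,-25,0],
    [0,0,-50,0],
    [0,0,-80,0],
    [0,0,-110,0],
    [0,0,-135,0],
    [0,0,-135,0],
    [0,0,-135,0],
  ],
  grip_force=45,
)

```text
clock: 7.42
position: [0.4871, -0.292, 0.3785]
ee_rot: [-0.489, -3.101, -0.001]
force: [-0.4, -0.2, -3.7]
width: 0.543
```

```bash
python3 - <<'E'
from h import *
import cv2
o=arm.observe();print(o["position"],o["force"],o["width"],o["joints"])
im=arm.get_image("scene")[:,:,::-1]
cv2.imwrite("pics/scene3.png",im)
cv2.imwrite(f"pics/scene3c.png",cv2.resize(im[180:340,330:490],None,fx=4,fy=3.7,interpolation=cv2.INTER_CUBIC))
# prospective target: grasp 130 mm+ before stand
R=Rn.from_rotvec(o["ee_rot"]).as_matrix()
st=np.array([.6482,.1747]);a=-.2082;ex=np.array([np.cos(a),np.sin(a)])
for nx in (-130,-80):
  g=st+ex*(nx-91)/1000; print(nx,g,np.round(R.T@(np.r_[g,.38]-o["position"])*1000,1))
E
```

```text
[ 0.4871438  -0.29195918  0.37846719] [-0.42614472 -0.24710201 -3.69860474] 0.5433553182662818 [ 0.0904438   0.38533441  0.4862456   1.77866419 -0.20631765  1.03010734
  1.91162671]
-130 [0.43197259 0.2203805 ] [210.1 470.5  -0.9]
-80 [0.48089282 0.21004555] [160.4 475.7  -1. ]
```

View pics/scene3c.png

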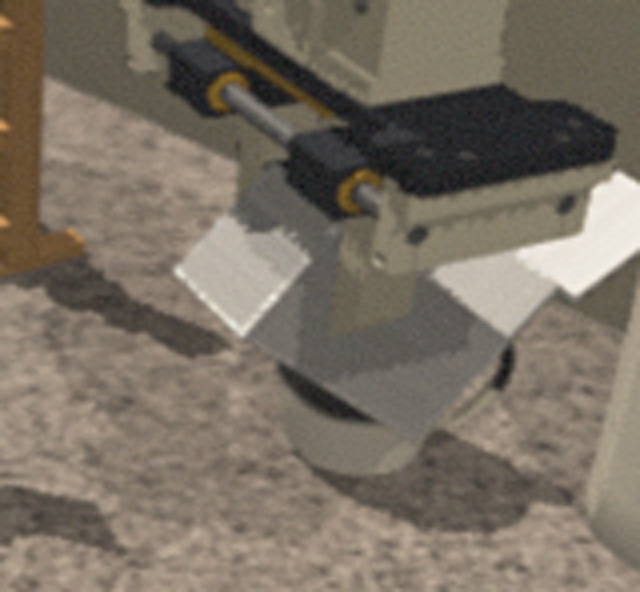

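Request:
move_arm(
  steps=[
    [45,25,0,0],
    [90,60,0,-0.02],
    [135,100,0,-0.04],
    [180,140,0,-0.06],
    [205,190,0,-0.08],
    [210,240,0,-0.104],
    [210,290,0,-0.104],
    [210,340,0,-0.104],
    [210,385,0,-0.104],
    [210,425,0,-0.104],
    [210,455,0,-0.104],
    [210,471,0,-0.104],
    [210,471,0,-0.104],
    [210,471,0,-0.104],
    [210,471,0,-0.104],
  ],
)

```text
clock: 9.35
position: [0.4326, 0.2192, 0.3798]
ee_rot: [-0.33, -3.124, 0.001]
force: [0.1, -0.0, -2.5]
width: 0.544
```

```bash
python3 - <<'E'
from h import *
import cv2
o=arm.observe();print(o["clock"],o["position"],o["ee_rot"],o["force"],o["width"],o["joints"])
for n in ("scene","top"):
  im=arm.get_image(n)[:,:,::-1]
  cv2.imwrite(f"pics/{n}4.png",im)
E
```

```text
9.35 [0.43257376 0.2192049  0.37977296] [-3.29876770e-01 -3.12411698e+00  5.05719115e-04] [ 0.10182316 -0.03035625 -2.52715774] 0.5435156877542692 [-0.66092972  0.23159793  0.09860425  1.94475811 -0.02723229  0.96678012
  0.81092904]
```

View pics/scene4.png

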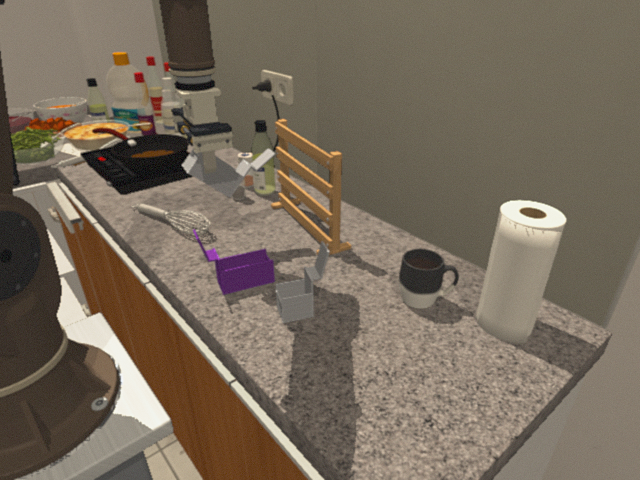

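View pics/top4.png

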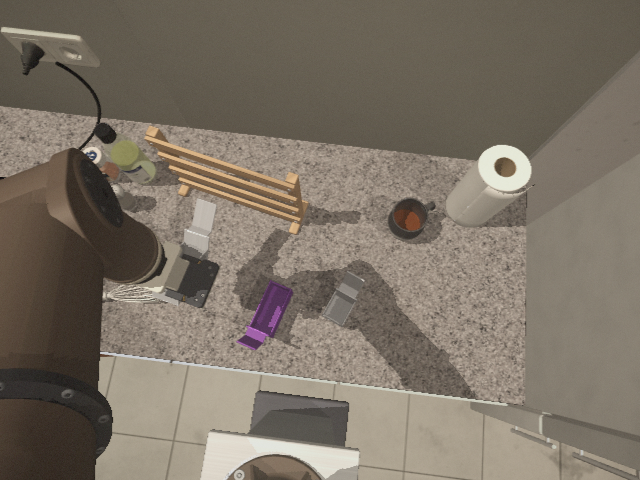

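```bash
python3 - <<'E'
import cv2
s=cv2.imread("pics/scene4.png");t=cv2.imread("pics/top4.png")
cv2.imwrite("pics/s4c.png",cv2.resize(s[140:210,180:285],None,fx=7,fy=7,interpolation=cv2.INTER_CUBIC))
cv2.imwrite("pics/t4c.png",cv2.resize(t[185:265,165:245],None,fx=7,fy=7,interpolation=cv2.INTER_CUBIC))
E
```

```text
(no output)
```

View pics/s4c.png

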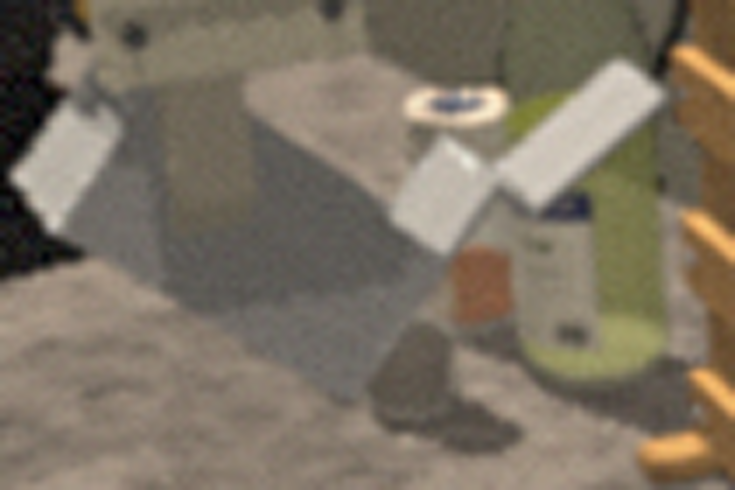

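View pics/t4c.png

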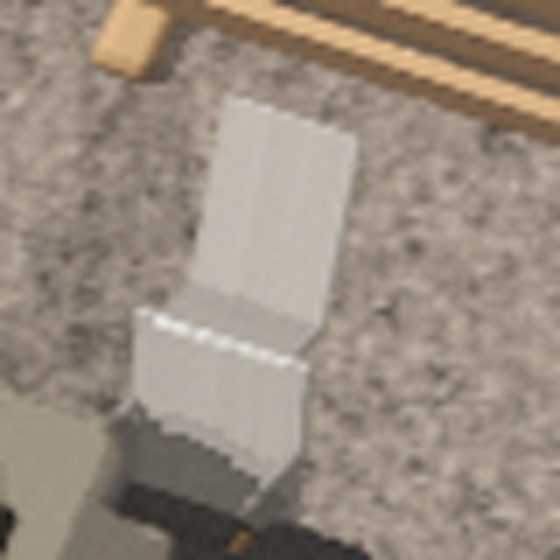

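```bash
cat >> h.py <<'E'
def fit6(obs,x0):  # x,y,z,yaw,tilt(front up); local pts in bin-centre frame
    def pts(p,L):
        return (Rn.from_euler('ZY',[p[3],p[4]]).as_matrix()@np.array(L).T).T+p[:3]
    def res(p): return np.array([proj(n,pts(p,[l]))[0]-px for n,px,l in obs]).ravel()
    o=least_squares(res,x0,loss='soft_l1',x_scale=[.01,.01,.01,.1,.1]);return o.x,res(o.x).reshape(-1,2)
def loc(p,l): return Rn.from_euler('ZY',[p[3],p[4]]).apply(l)+p[:3]
def stand(w):
    a=-.2082;d=np.array(w)-[.6482,.1747,.17];return np.array([np.cos(a)*d[0]+np.sin(a)*d[1],-np.sin(a)*d[0]+np.cos(a)*d[1],d[2]])*1000
E
python3 - <<'E'
from h import *
S=lambda q:C(7,(180,140),q);T=lambda q:C(7,(165,185),q)
b=[("scene",S((617,58)),(.086,.02,.108)),("scene",S((665,98)),(.086,-.02,.108)),("scene",S((495,185)),(.051,-.025,.056)),
("scene",S((350,405)),(.055,-.025,-.028)),("scene",S((10,178)),(-.055,.025,-.028)),("scene",S((60,235)),(-.055,-.025,-.028)),
("top",T((228,97)),(.086,.02,.108)),("top",T((357,140)),(.086,-.02,.108)),("top",T((135,312)),(.053,.025,.056)),("top",T((307,362)),(.053,-.025,.056))]
p,r=fit6(b,[.45,.21,.21,-.2,.7]);print(p,np.degrees(p[3:]));print(r.round(1).tolist())
g=Rn.from_euler('ZY',[p[3],p[4]]).inv().apply(arm.observe()["position"]-[0,0,.159]-p[:3]);print("grasp local",g)
for l in [(.055,0,.052),(.086,0,.108),(0,0,0)]: print(l,stand(loc(p,l)).round(1))
E
```

```text
[ 0.44504672  0.2161763   0.19111557 -0.18125104  0.73842014] [-10.38491951  42.30835767]
[[-0.6, 0.6], [-0.2, 0.0], [-0.3, -0.5], [-0.1, 0.5], [-0.3, 0.2], [-1.0, -0.2], [-1.0, -0.6], [0.6, -0.7], [0.5, -0.6], [0.9, 0.0]]
grasp local [-0.0295405   0.00113949  0.01338647]
(0.055, 0, 0.052) [-131.7    0.6   22.5]
(0.086, 0, 0.108) [-71.1   2.3  43.1]
(0, 0, 0) [-207.3   -1.4   21.1]
```

Fit: tilt 42°, notch 132 mm before the slats and 22 mm above the edge, centred, with residuals under 1 px. I'll check the clearance of the planned entry path.

```bash
python3 - <<'E'
from plan import *
for th in (39,42,45):
  w=[(-132,22.5),(-75,-12),(-60,-3),(-40,9),(-28,15),(-16,22),(-6,22)]
  print(th,[round(min(clear(*(np.array(a)+(np.array(b)-a)*t),np.radians(th)) for t in (0,.33,.67,1)),1) for a,b in zip(w,w[1:])])
for th in range(44,-1,-4):
  print(th,[(z,round(clear(-5,z,np.radians(th)),1)) for z in (1,4,8,12,16,20)])
E
```

```text
39 [np.float64(17.8), np.float64(13.5), np.float64(6.4), np.float64(7.1), np.float64(9.3), np.float64(10.7)]
42 [np.float64(15.2), np.float64(12.7), np.float64(9.7), np.float64(10.0), np.float64(9.9), np.float64(10.0)]
45 [np.float64(13.1), np.float64(9.9), np.float64(10.0), np.float64(9.5), np.float64(9.5), np.float64(9.3)]
44 [(1, np.float64(-3.9)), (4, np.float64(-3.6)), (8, np.float64(-2.2)), (12, np.float64(-0.1)), (16, np.float64(3.5)), (20, np.float64(7.5))]
40 [(1, np.float64(-3.8)), (4, np.float64(-3.7)), (8, np.float64(-1.5)), (12, np.float64(0.9)), (16, np.float64(4.5)), (20, np.float64(8.5))]
36 [(1, np.float64(-3.5)), (4, np.float64(-3.1)), (8, np.float64(-0.8)), (12, np.float64(2.1)), (16, np.float64(5.6)), (20, np.float64(9.5))]
32 [(1, np.float64(-3.9)), (4, np.float64(-2.4)), (8, np.float64(0.1)), (12, np.float64(3.3)), (16, np.float64(6.8)), (20, np.float64(10.7))]
28 [(1, np.float64(-3.7)), (4, np.float64(-1.6)), (8, np.float64(1.0)), (12, np.float64(4.5)), (16, np.float64(8.1)), (20, np.float64(11.9))]
24 [(1, np.float64(-3.3)), (4, np.float64(-0.9)), (8, np.float
[... 218 characters left out ...]
5))]
16 [(1, np.float64(-1.9)), (4, np.float64(0.3)), (8, np.float64(4.1)), (12, np.float64(8.0)), (16, np.float64(9.2)), (20, np.float64(10.3))]
12 [(1, np.float64(-1.3)), (4, np.float64(1.2)), (8, np.float64(5.2)), (12, np.float64(7.4)), (16, np.float64(8.2)), (20, np.float64(9.0))]
8 [(1, np.float64(-0.7)), (4, np.float64(2.2)), (8, np.float64(6.1)), (12, np.float64(6.6)), (16, np.float64(7.2)), (20, np.float64(7.7))]
4 [(1, np.float64(0.2)), (4, np.float64(3.1)), (8, np.float64(5.6)), (12, np.float64(5.9)), (16, np.float64(6.1)), (20, np.float64(6.4))]
0 [(1, np.float64(1.0)), (4, np.float64(4.0)), (8, np.float64(5.0)), (12, np.float64(5.0)), (16, np.float64(5.0)), (20, np.float64(5.0))]
```

Request:
move_arm(
  steps=[
    [-28,0,17,0],
    [-57,0,34,0],
    [-57,0,34,0],
    [-65,0,30,0],
    [-72,0,25,0],
    [-82,0,19,0],
    [-92,0,13,0],
    [-98,0,10,0],
    [-104,0,7,0],
    [-110,0,4,0],
    [-116,0,0,0],
    [-121,0,0,0],
    [-126,0,1,0],
    [-126,0,2,0],
    [-126,0,2,0],
    [-126,0,2,0],
  ],
)

```text
clock: 11.45
position: [0.5558, 0.1944, 0.3777]
ee_rot: [-0.327, -3.124, -0.0]
force: [-0.3, 0.1, -2.2]
width: 0.542
```

```bash
python3 - <<'E'
from h import *
import cv2
o=arm.observe();print(o["clock"],o["position"],o["force"],o["width"],o["joints"])
for n in ("scene","top"):
  im=arm.get_image(n)[:,:,::-1]; cv2.imwrite(f"pics/{n}5.png",im)
  c=im[100:210,215:355] if n=="scene" else im[130:250,160:290]
  cv2.imwrite(f"pics/{n}5c.png",cv2.resize(c,None,fx=5,fy=5,interpolation=cv2.INTER_CUBIC))
E
```

```text
11.45 [0.55579874 0.19440089 0.37767867] [-0.27618274  0.06124586 -2.22755945] 0.5422678886170524 [-0.52715344  0.39848497  0.13839239  1.70821778 -0.06229772  1.03932323
  0.99425358]
```

View pics/scene5c.png

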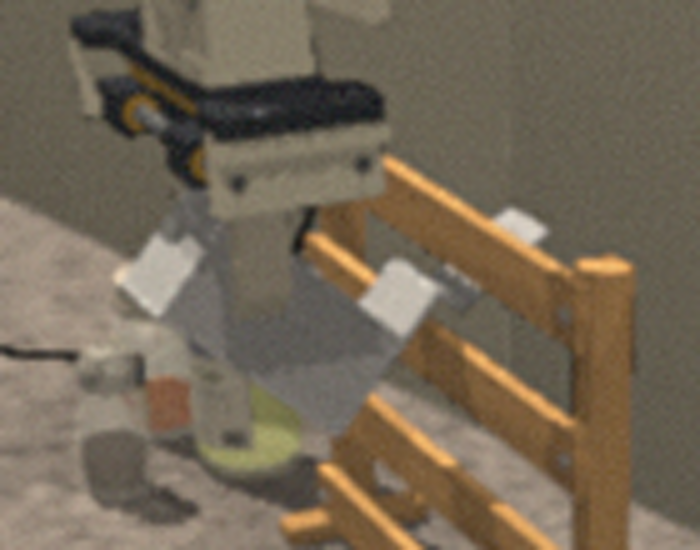

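View pics/top5c.png

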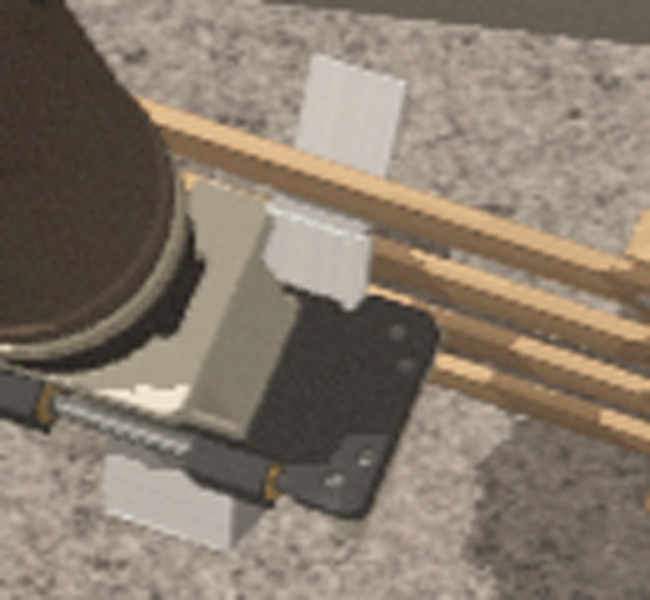

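The tongue is through: its tip shows behind the top slat at crop (345,70) in the top view and (520,225) in the scene view. Next I lower onto the slat, then swing with a light grip.

Request:
move_arm(
  steps=[
    [0,0,4,0],
    [0,0,7,0],
    [0,0,7,0],
  ],
)

```text
clock: 11.92
position: [0.5558, 0.1942, 0.3703]
ee_rot: [-0.327, -3.124, 0.001]
force: [0.1, 0.1, -3.5]
width: 0.543
```

Request:
move_arm(
  steps=[
    [0,0,0,0],
    [0,0,0,0],
    [1,0,5,0],
    [2,0,10,0],
    [2,0,15,0],
    [2,0,20,0],
    [2,0,25,0],
    [2,0,30,0],
    [2,0,35,0],
    [2,0,40,0],
    [2,0,40,0],
  ],
  grip_force=4,
)

```text
clock: 13.3
position: [0.554, 0.1947, 0.3303]
ee_rot: [-0.327, -3.124, 0.0]
force: [0.8, 0.5, -1.9]
width: 0.54
```

```bash
cat > look.py <<'E'
from h import *
import cv2,sys
k=sys.argv[1]
o=arm.observe();print(o["clock"],o["position"],o["force"],o["width"])
for n in ("scene","top"):
  im=arm.get_image(n)[:,:,::-1]; cv2.imwrite(f"pics/{n}{k}.png",im)
  c=im[100:210,215:355] if n=="scene" else im[130:250,160:290]
  cv2.imwrite(f"pics/{n}{k}c.png",cv2.resize(c,None,fx=5,fy=5,interpolation=cv2.INTER_CUBIC))
E
python3 look.py 6
```

```text
13.3 [0.5539639  0.19466414 0.33028161] [ 0.754554    0.45782151 -1.9118905 ] 0.5402524994690894
```

View pics/scene6c.png

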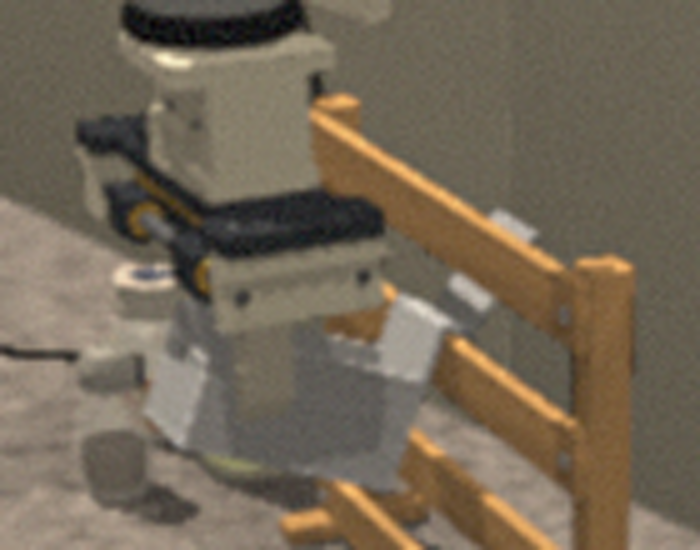

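View pics/top6c.png

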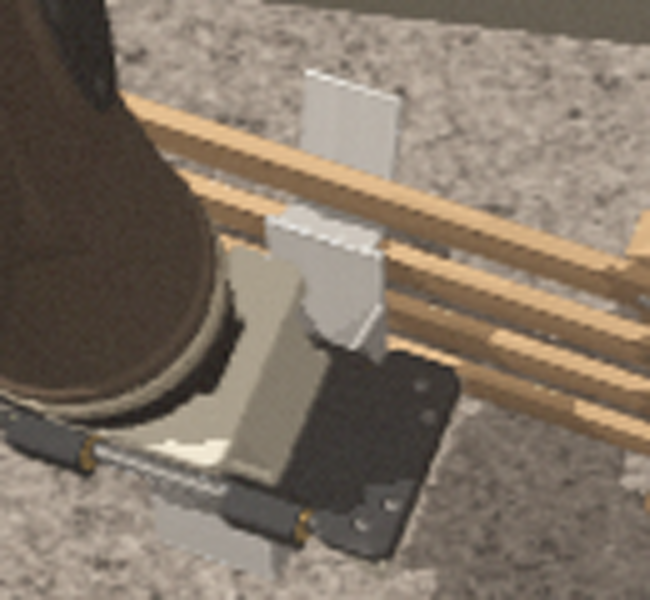

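The swing is working: the tilt is down to about 20° and the tongue is still behind the top slat. Continuing.

Request:
move_arm(
  steps=[
    [-1,0,5,0],
    [-2,0,10,0],
    [-2,0,15,0],
    [-3,0,19,0],
    [-5,0,23,0],
    [-6,0,27,0],
    [-8,0,31,0],
    [-9,0,34,0],
    [-10,0,37,0],
    [-10,0,37,0],
    [-10,0,37,0],
  ],
)

```text
clock: 14.78
position: [0.5637, 0.1926, 0.2937]
ee_rot: [-0.328, -3.124, 0.0]
force: [-1.0, -1.2, -1.4]
width: 0.546
```

```bash
python3 look.py 7
```

```text
14.775 [0.56371904 0.19259341 0.29368866] [-1.01098447 -1.15588075 -1.35182098] 0.5463473383045786
```

View pics/scene7c.png

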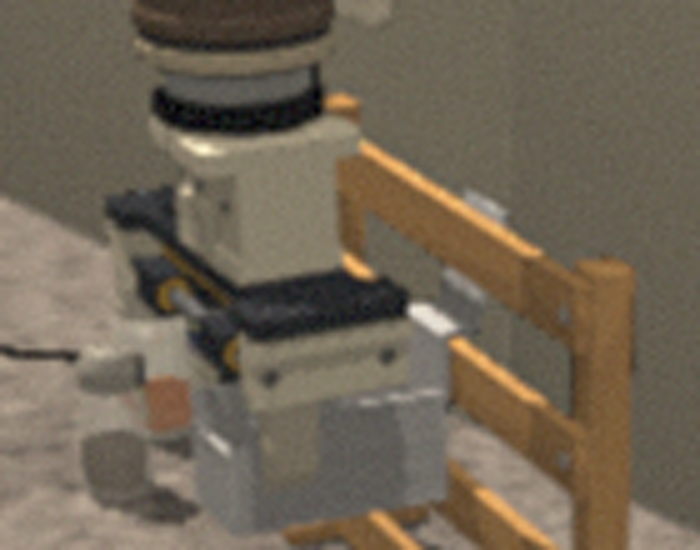

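View pics/top7c.png

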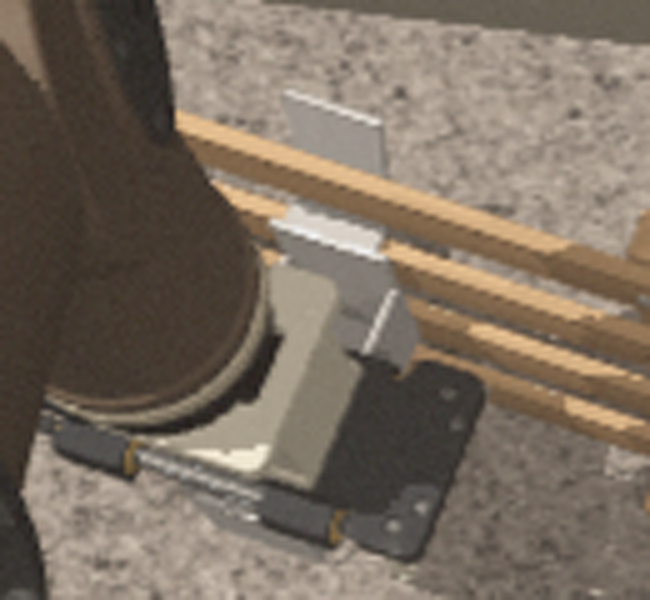

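Nearly level and against the slats. Now I open, then lift straight up and back.

Request:
move_arm(
  steps=[
    [0,0,0,0],
    [0,0,0,0],
    [0,0,0,0],
    [0,0,0,0],
    [0,0,0,0],
    [0,0,0,0],
    [0,0,0,0],
    [0,0,0,0],
  ],
  grip=91,
)

```text
clock: 15.88
position: [0.5638, 0.1926, 0.2937]
ee_rot: [0.327, 3.124, 0.0]
force: [-0.6, 0.1, 0.6]
width: 0.99
```

```bash
python3 look.py 8
```

```text
15.875 [0.56380954 0.1926268  0.29373223] [-0.57539594  0.06903616  0.55365002] 0.9902361465667421
```

View pics/scene8c.png

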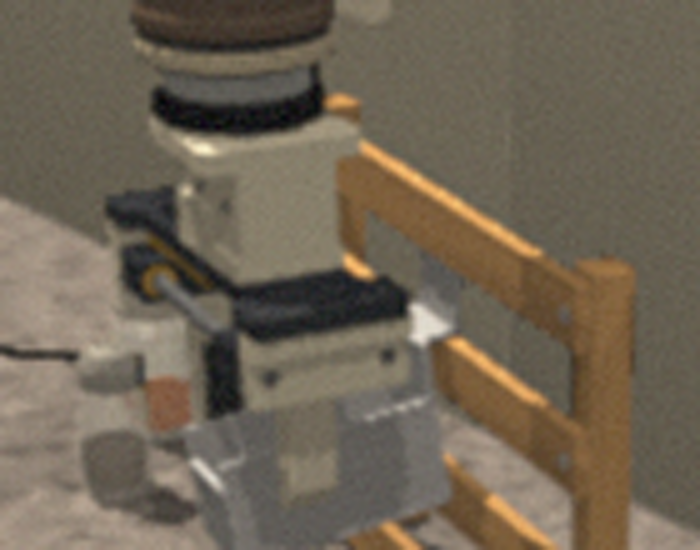

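View pics/top8c.png

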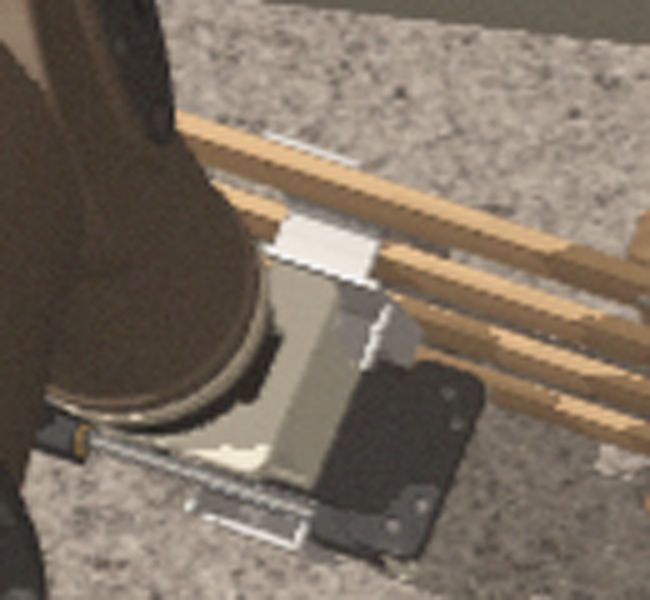

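Once released, the front dropped a little past level. I'll clear the gripper and measure.

Request:
move_arm(
  steps=[
    [0,0,-20,0],
    [0,0,-45,0],
    [0,0,-80,0],
    [0,0,-120,0],
    [40,0,-160,0],
    [90,0,-190,0],
    [140,0,-200,0],
    [170,0,-200,0],
    [170,0,-200,0],
  ],
)

```text
clock: 17.1
position: [0.3956, 0.2284, 0.4943]
ee_rot: [0.323, 3.125, 0.002]
force: [0.2, -0.7, 0.7]
width: 0.991
```

```bash
python3 look.py 9
```

```text
17.1 [0.39561278 0.22842435 0.49430344] [ 0.15855513 -0.68813597  0.67827936] 0.991179991103789
```

View pics/scene9c.png

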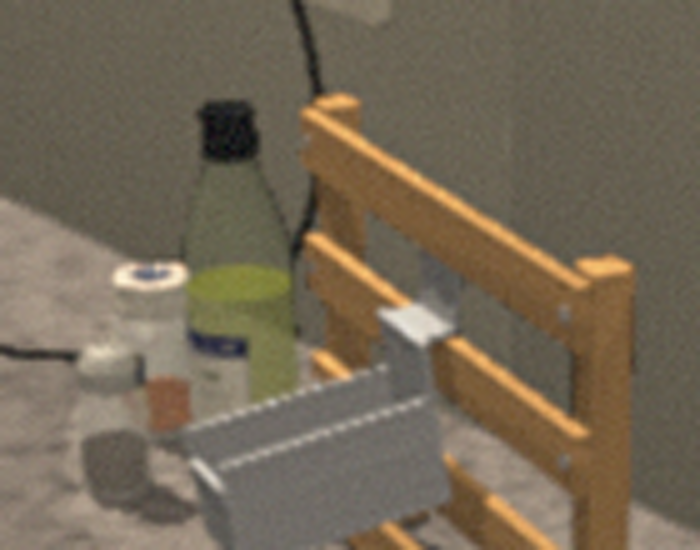

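View pics/top9c.png

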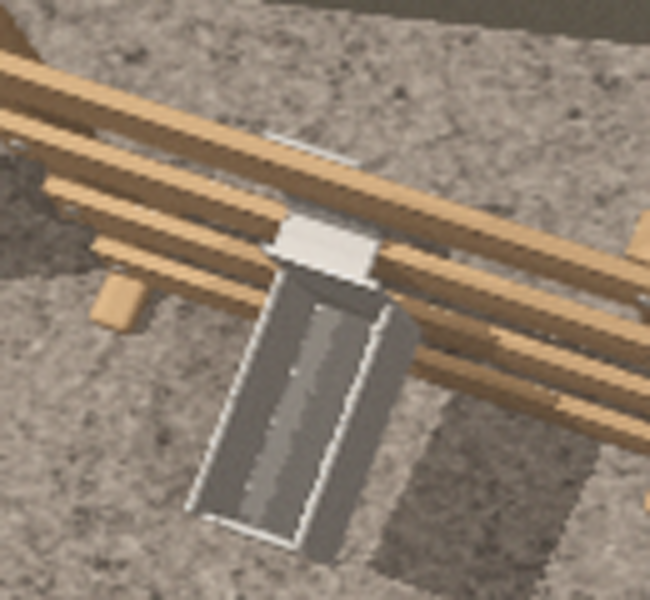

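```bash
python3 - <<'E'
from h import *
S=lambda q:C(5,(215,100),q);T=lambda q:C(5,(160,130),q)
b=[("scene",S((222,468)),(-.052,-.025,.028)),("scene",S((437,400)),(.051,-.025,.028)),("scene",S((182,440)),(-.052,.025,.028)),
("scene",S((380,312)),(.052,.025,.056)),("scene",S((428,342)),(.052,-.025,.056)),("scene",S((447,495)),(.055,-.025,-.028)),
("scene",S((192,462)),(-.055,.025,.012)),("scene",S((225,492)),(-.055,-.025,.012)),
("top",T((265,133)),(.086,.02,.108)),("top",T((357,165)),(.086,-.02,.108)),("top",T((265,250)),(.052,.025,.056)),("top",T((382,292)),(.052,-.025,.056)),
("top",T((190,510)),(-.055,.025,.028)),("top",T((298,548)),(-.055,-.025,.028))]
p,r=fit6(b,[.59,.19,.12,-.2,0]);print(p,np.degrees(p[3:]));print(r.round(1).tolist())
for l in [(.055,0,.052),(.086,0,.108),(0,0,0),(.055,0,-.028)]: print(l,stand(loc(p,l)).round(1))
E
```

```text
[ 0.59094425  0.187366    0.10841545 -0.22330123 -0.14093541] [-12.79421812  -8.07500431]
[[0.5, 0.0], [-1.8, -0.2], [1.0, -2.2], [-0.6, -0.5], [-1.4, 0.3], [1.2, 1.1], [-0.8, -0.2], [0.1, 1.8], [0.2, -0.0], [1.5, 0.2], [-0.4, -0.4], [-0.6, -0.7], [-0.3, -0.2], [0.7, 0.3]]
(0.055, 0, 0.052) [-11.5  -0.2  -2.4]
(0.086, 0, 0.108) [11.3 -0.5 57.4]
(0, 0, 0) [-58.6   0.6 -61.6]
(0.055, 0, -0.028) [ -0.3  -0.3 -81.6]
```

The bin hangs, but it rests on its tongue tip: front drooped 8°, notch 11 mm off the slat, tip only about 11 mm in against the 10 mm needed. That margin is too thin. I'll push it flush with the fingers against the front edges of the side walls, gripper part open at 36 mm.

```bash
python3 - <<'E'
from h import *
o=arm.observe();R=Rn.from_rotvec(o["ee_rot"]).as_matrix();print(stand(o["position"]), np.degrees(np.arctan2(R[1,0],R[0,0]))-180)
a=-.2082
for x,z in [(-155,.288),(-127,.288),(-119,.288)]:
  w=np.array([.6482+np.cos(a)*x/1e3,.1747+np.sin(a)*x/1e3,z]);print(x,(R.T@(w-o["position"])*1000).round(1))
E
```

```text
[-2.55960068e+02  6.68074325e-02  3.23944349e+02] -11.96489600983682
-155 [-1.008e+02 -1.000e-01  2.060e+02]
-127 [-1.288e+02 -1.000e-01  2.060e+02]
-119 [-1.368e+02 -1.000e-01  2.060e+02]
```

Request:
move_arm(
  steps=[
    [-50,0,50,0],
    [-100,0,100,0],
    [-100,0,150,0],
    [-100,0,190,0],
    [-100,0,206,0],
    [-100,0,206,0],
    [-110,0,206,0],
    [-118,0,206,0],
    [-123,0,206,0],
    [-126,0,206,0],
    [-128,0,206,0],
    [-130,0,206,0],
    [-130,0,206,0],
  ],
  grip=36,
  grip_force=20,
)

```text
clock: 18.82
position: [0.5242, 0.201, 0.2875]
ee_rot: [-0.327, -3.123, 0.001]
force: [-3.6, 0.6, 0.6]
width: 0.394
```

```bash
python3 look.py 10
```

```text
18.825 [0.52416119 0.20102368 0.28748758] [-3.63395882  0.56816152  0.61207131] 0.39387199555977565
```

View pics/scene10c.png

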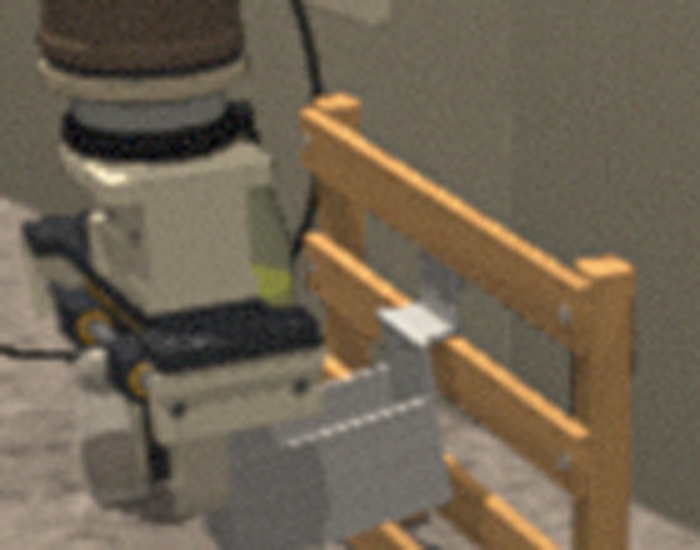

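Request:
move_arm(
  steps=[
    [-1,0,-1,0],
    [-2,0,-3,0],
    [-3,0,-5,0],
    [-4,0,-7,0],
    [-5,0,-9,0],
    [-6,0,-11,0],
    [-7,0,-12,0],
    [-8,0,-13,0],
    [-8,0,-13,0],
  ],
)

```text
clock: 20.05
position: [0.5297, 0.1999, 0.2996]
ee_rot: [-0.325, -3.117, 0.002]
force: [-12.6, 3.0, 3.1]
width: 0.392
```

```bash
python3 look.py 11
```

```text
20.05 [0.52974236 0.1999368  0.29956615] [-12.61615002   3.02475159   3.13237732] 0.3921935301580592
```

View pics/scene11c.png

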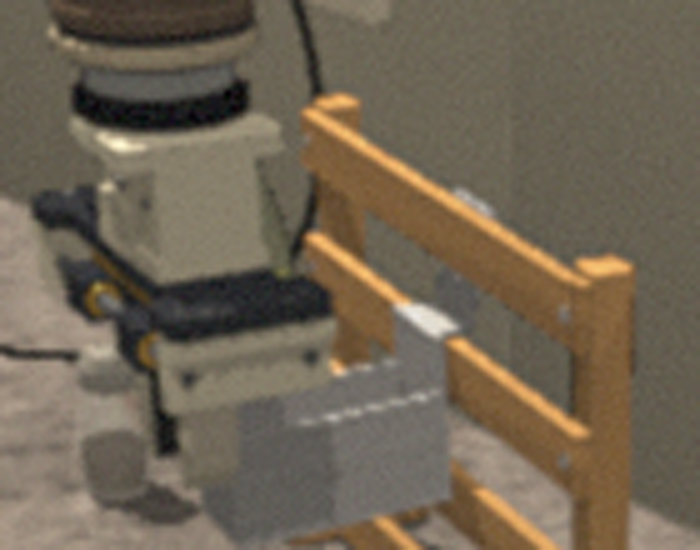

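View pics/top11c.png

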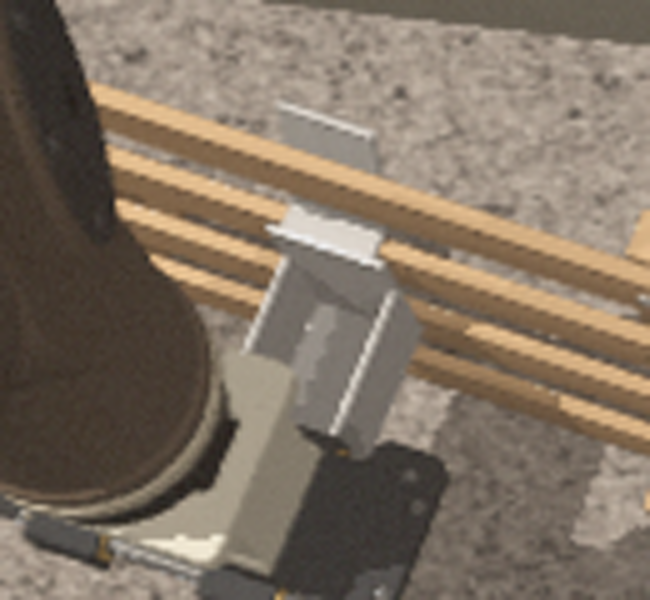

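The push worked: the plate is flush and the tip is now well behind the slat, at (325,118) in the top crop. I'll back off gently.

Request:
move_arm(
  steps=[
    [1,0,0,0],
    [2,0,0,0],
    [3,0,0,0],
    [4,0,0,0],
    [6,0,0,0],
    [9,0,0,0],
    [15,0,0,0],
    [25,0,0,0],
    [40,0,0,0],
    [55,0,-30,0],
    [70,0,-80,0],
    [100,0,-120,0],
    [120,0,-140,0],
    [120,0,-140,0],
  ],
)

```text
clock: 21.9
position: [0.4135, 0.2248, 0.4423]
ee_rot: [0.323, 3.123, 0.004]
force: [0.3, 0.0, -0.5]
width: 0.396
```

```bash
python3 look.py 12
```

```text
21.9 [0.413528   0.22482841 0.44225191] [ 0.25222725  0.02611968 -0.54336117] 0.39591189535346566
```

View pics/scene12c.png

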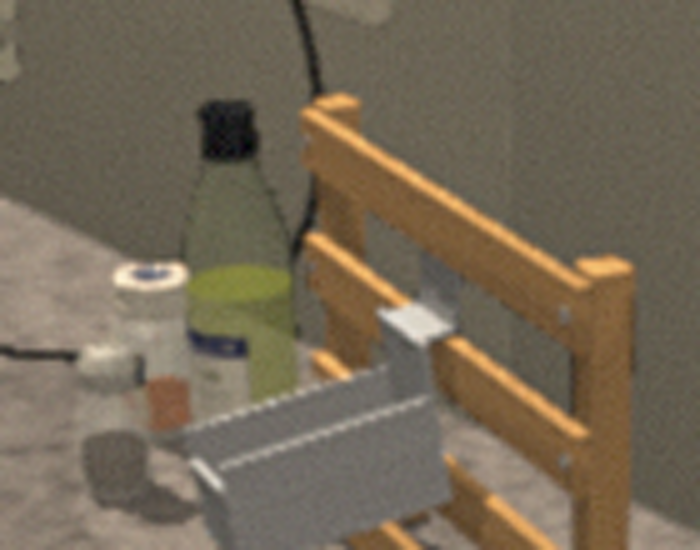

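View pics/top12c.png

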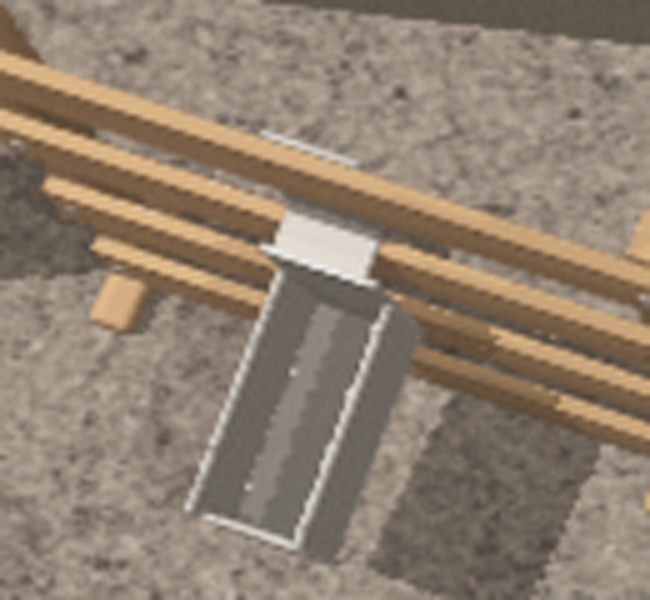

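The bin returned to the same pose, so friction can't hold it flush. That makes this its natural rest: run on the slat edge, plate foot on the lower slat, tongue leg against the top slat. I'll check it against the exact contact geometry, and check that it's at rest and the short bin hasn't moved.

```bash
python3 - <<'E'
from h import *
import cv2
from scipy.optimize import brentq
def st(f):
    c,s=np.cos(f),np.sin(f);n=np.array([-80*s,-80*s*np.tan(f)]);q=np.array([8,36])-n;l=np.array([q[0]*c+q[1]*s,-q[0]*s+q[1]*c])
    u=np.array([np.cos(.2618),-np.sin(.2618)]);W=lambda x,z:n+[x*c-z*s,x*s+z*c]
    return (np.array([31,56])-l)@u-2,n,W(31,56),W(-55,-52)
f=brentq(lambda f:st(f)[0],.02,.2);print(np.degrees(f),[v.round(1) for v in st(f)[1:]])
S=lambda q:C(5,(215,100),q);T=lambda q:C(5,(160,130),q)
b=[("scene",S((222,468)),(-.052,-.025,.028)),("scene",S((435,400)),(.051,-.025,.028)),("scene",S((185,435)),(-.052,.025,.028)),
("scene",S((380,312)),(.052,.025,.056)),("scene",S((428,342)),(.052,-.025,.056)),("scene",S((449,495)),(.055,-.025,-.028)),
("top",T((262,133)),(.086,.02,.108)),("top",T((355,163)),(.086,-.02,.108)),("top",T((262,249)),(.052,.025,.056)),("top",T((380,290)),(.052,-.025,.056)),
("top",T((189,510)),(-.055,.025,.028)),("top",T((297,548)),(-.055,-.025,.028))]
p,r=fit6(b,[.59,.19,.12,-.2,0]);print(np.degrees(p[3:]),np.abs(r).max())
for l in [(.086,0,.108),(0,0,0)]: print(stand(loc(p,l)).round(1))
im=arm.get_image("scene")[:,:,::-1];old=cv2.imread("pics/scene12.png")
print("still diff",cv2.absdiff(cv2.blur(im,(3,3)),cv2.blur(old,(3,3)))[100:215,215:355].max())
cv2.imwrite("pics/scene13.png",im)
t=arm.get_image("top")[:,:,::-1];t0=cv2.imread("pics/top0.png")
g=lambda i:cv2.cvtColor(i,cv2.COLOR_BGR2GRAY)[265:335,315:370].astype(np.float32)
print("short bin shift px",cv2.phaseCorrelate(g(t0),g(t)))
E
```

```text
7.521795407457043 [array([-10.5,  -1.4]), array([12.9, 58.2]), array([-58.2, -60.1])]
[-12.39412778  -8.14961252] 1.531844371395664
[11.5  1.  56.8]
[-58.3   1.6 -62.3]
still diff 32
short bin shift px ((-0.0022142089343404336, 0.16274575660214197), 0.538203940126631)
```

View pics/scene13.png

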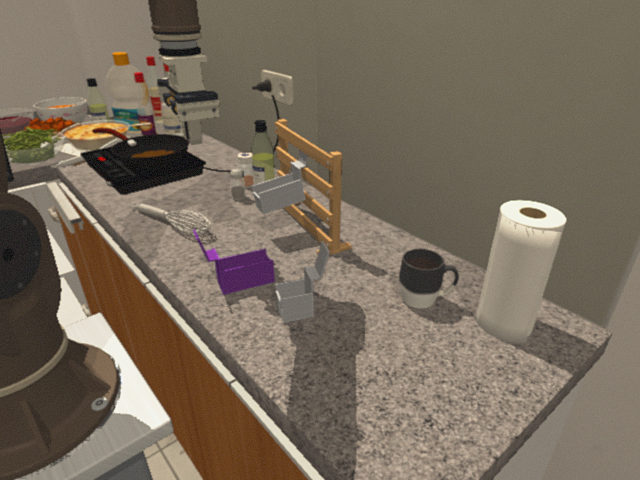

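The exact contact geometry (droop 7.5°, tip at x = 12.9 mm, centre at −58/−60 mm) agrees with the fit within 2–3 mm. All of it lies inside the limits. The short bin has not moved and the arm is clear, so I'm handing in.

```bash
python3 -c "
from cell import arm
print(arm.sign_off(), arm.observe()['clock'])"
```

```text
the job is handed in; nothing more can be done
the job is handed in; nothing more can be done
```

The long bin is hanging by itself in the topmost gap, and I handed the job in at about 22 s. I don't have a verdict. By my measurements it is inside every end limit, but the tongue tip is close to its limit.

**How it was done:** I gripped the bin's long walls near the front and tilted the front up about 42° by pivoting it on the worktop. I then put the tongue through the gap, swung the bin down with a light grip, let go and backed away.

| Last check | Measured | Needed |
|---|---|---|
| Bin centre before the slats | 58 mm | 45 to 75 mm |
| Bin centre below the gap's lower edge | 60–62 mm | 38 to 70 mm |
| Distance from the stand's middle | about 2 mm | under 80 mm |
| Out of square | under 1° | under 15° |
| Short bin moved | none seen (0.2 px) | under 40 mm |

**What was not ideal:**
- **Not quite level:** the front droops 7.5–8° (limit about 11°), with the plate's foot on a lower slat and its top about 11 mm off the slats.
- **Pushing it flush did not last:** I pushed the plate flush once, but it slid back when released, so this is its natural resting pose.
- **Thin margin on the tongue tip:** the limit is 10 mm behind the slat's front. The camera fit gives 11.5 mm and the contact geometry 12.9 mm, and the calibration is only good to about 2 mm.
- **Stillness check unclear:** comparing two final pictures gave a pixel difference of 32, which I put down to noise or the arm's shadow. The bin looked the same in the views before and after the push.

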